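Tighten the compression nut of a ticket stand

TASK

The compression nut on the ticket stand's foot is still loose. Run it down with the fingers alone, clockwise seen from above, just until it goes stiff (finger-tight, not forced on any further), then put the ring of the spanner that fits it over the tube and down onto the nut and turn it one flat (a sixth of a turn) more. Do it without pressing hard or leaning on the thin tube, lay the spanner flat on the counter clear of the foot, and leave the other things alone.

Things in the scene. Friction and masses are not known exactly. Their poses are not given: they have to be found in the camera images.
- stand: foot of the ticket stand, fixed to the counter: dark steel disc 160 mm across, 12 mm thick, on it a fixed hexagon fitting body 38 mm across flats whose top is 27 mm above the counter. Origin: centre of the underside, on the upright axis shared by fitting, nut and tube.
- tube: thin-walled upright steel stub tube on the stand's axis, 16 mm across, fixed; open end 74 mm above the counter, 25 mm above the nut, so an open gripper pointing down straddles it. Not to be leant on. Origin: on the axis, at its lower end, 27 mm above the counter.
- nut: the compression nut, right-hand thread, 2 mm pitch. It starts 50 to 160 degrees short of finger-tight (how far cannot be seen) and runs on at about 0.1 N m. Finger-tight is where it suddenly goes stiff: it then needs about 0.5 N m, turns on at that with nothing to stop it, and stays where left. A firm two-finger grip can force it past finger-tight. Origin: on the axis, underside of its hexagon.
- nut_mid (a point): centre of the nut's hexagon, 38 to 39 mm above the counter. Steel hexagon, 32 mm across flats, 37 mm over corners, 16 mm high (8 mm above and below this point), with a 3 mm chamfer cone on top. The y axis is square to one pair of flats; the others lie at 60 degree steps. Turns about z, which points up: clockwise from above tightens.
- ferrule_top (a point): white plastic ferrule ring, 23 mm across, round the tube in the mouth of the nut; the point is the centre of its top, about 51 mm above the counter. It stands still while the nut runs loose and turns with the nut past finger-tight; its x axis starts along the stand's x axis.
- spanner: the ring spanner that fits: steel, loose, 0.13 to 0.2 kg, flat on the counter, 195 mm long. Closed hexagon ring, 14 mm high, about 50 mm over all, at its +x end; straight bar 12 mm wide, 9 mm high (2.5 to 11.5 mm above the underside); rounded tail at -x with a hanging hole. Origin: on the bar, at underside level, 75 mm from the ring's centre, close to the balance point; z up, both faces alike.
- spanner_ring (a point): centre of the spanner's ring, 7 mm above its underside. Opening: hexagon 33.4 mm across flats, rounded rims, one pair of flats square to the spanner's y axis. It passes over the nut when these are parallel to flats of the nut within 4 degrees, and has up to 5 degrees of play before it bites. Right down: its middle level with the nut's middle or up to 4 mm below.
- small_spanner: a smaller ring spanner, loose, flat on the counter, 175 mm long, ring 24 mm across flats: too small for the nut. It and the fitting one lie on either side of the stand; which side is which varies. To be left alone. Origin: on the bar, at the underside.
- counter_bell: small copper hand bell with a dark wooden grip, 59 mm across, 90 mm high, behind the stand; bystander. Origin: centre of the underside.
- pen: black pen, 132 mm long, lying in front of the stand; bystander. Origin: middle of its underside.
- ribbon_spool_1: flat spool of red ribbon, 78x116x26 mm, on the right; bystander. Origin: on its underside.
- ribbon_spool_2: flat spool of pale ribbon, 72x104x20 mm, on the right; bystander. Origin: on its underside.
Not all that is in view belongs to the job. Leave any blue or turquoise look-alike of the stand alone.

How it is judged:
By the outcome, as a careful person would: the job done as asked, in the order asked, and still so for the second after the job is handed in, with the robot touching nothing.
It also fails if it takes over 69 s, if anything falls off the work surface, if the arm or the gripper's body presses on something with over 40 N, if the wrist force passes 120 N, or if a joint passes its speed limit or range.

ROBOT

A 6-joint arm with a two-finger parallel gripper is mounted at the origin on a cart in front of the work surface, level with it; the furniture and walls round the work are solid. World frame = base frame: x ahead of the robot, y to its left, z up, the work surface at z = 0. Lengths are in mm, angles in rad, forces in N, time in s.
With the tool pointing down it reaches from about 275 to 750 mm from the base axis. Payload 10.2 kg.
Tool frame: the origin (TCP) lies between the finger pads; the fingertips stand 11 mm ahead of it and the grasp point (between the pads) lies 8 mm behind it; z points along the fingers, y is the line along which they close (so a half turn about z gives the same grasp; the last joint's range is limited). The gripper opens to 85 mm and grips with 20 to 120 N. Pads are 22 mm wide; open, the fingers measure 114 mm over their backs; the gripper's body (76 mm by 85 mm) begins 54 mm behind the grasp point. The pads swing forward as they close: fully open they stand 13 mm farther back than shut.
Start: joints at [1.042, 0.313, 1.498, -0, 1.331, -0.223], TCP at [158.067, 500.646, 242.294] pointing down, gripper open.
Joint ranges: [-2.94, 2.94], [-0.97, 2.17], [0.19, 2.56], [-1.23, 4.37], [0.02, 3.11], [-2.88, 2.88]. Speed limits (rad/s): [2.39, 2.39, 3.01, 3.14, 3.14, 3.14].

INTERFACE

Orientations are given as a unit quaternion [w, x, y, z].
In Python, from rig import sense, eyes, finish_job gives the robot as it stands.
- The arm moves only by the shell command python3 -m jog 'ROWS' [FORCE]. ROWS is JSON, a list of rows, each a list of 7 numbers: the shift along the tool's x, y, z in m, then the turn, a rotation vector about the tool's x, y, z in rad, then the finger opening in m, from 0 to 0.0854. In form: [[dx, dy, dz, rx, ry, rz, gripper], ...]. A call has 1 to 5 rows; each row shifts and turns the commanded pose from where the row before left it, along the tool's axes as they then stand; what a row does not reach is not made up. A row lasts 1/10 s, in which the tool goes at most 50 mm and 8.59 degrees, less where a joint would pass 70% of its speed; a pose out of reach is approached as far as the arm can. A call is refused whole if a number of a shift passes 0.05 or a number of a turn 0.15, either way. A call with a gripper value outside its range is refused whole. The fingers move at their own pace and stop on an object; FORCE is the grip in N (left out, the last holds). Time passes only in rows, so rows that do not move let the fingers close. It gives the time, the measured TCP pose, the force, the opening and the grip force at its end, in the units of the state.
- sense(): the state, without advancing time (a new reading comes with each control period).
- eyes.capture(name): name is "scene" or "top"; returns the picture (384x512x3 uint8, red, green, blue); there is no depth.
- eyes.calibration(name): a dict with "fx", "fy", "cx", "cy" (pixels), "cam_to_world" (4x4, takes a point from camera to world coordinates). Camera axes: x right, y down, z forward; pixel columns grow to the right and rows downward; lengths in mm; the calibration is good to about 2 mm. A picture is of the moment at which its call begins. calibration takes no time and is no camera call.
- finish_job(): hands the job in; it is judged then, once.
The state is a dict: "time_s": time; "joints": joint angles; "dq": joint speeds; "tau": joint torques, N m; "eef_pos": TCP position; "ee_rot": TCP orientation; "force": force on the tool from outside, world axes, zero at the start; "wrist_torque": the same for the moment, N m; "grip_width": opening from 0.0 (shut) to 1.0 (fully open); "grip_force": force on a finger pad.
Only numpy, scipy, OpenCV 4.12 (cv2) and the standard library are available. Lean on these libraries where they do the work, as an engineer would, in place of code of your own. Each camera call takes 0.05 s, during which the arm holds its last target. There are 200 camera calls.

## Working session

There is one attempt and no reset: what is moved stays moved. The work goes in short steps, Python scripts to look and compute and a shell command to move; the robot and the scene stay as the last step left them, time stands still between calls to the robot, and variables do not carry over. Pictures are saved under pics/ and viewed, at most 10 in all, crops included, and the job is handed in when it is done.

```bash
ls; mkdir -p pics; python3 - <<'E'
from rig import sense,eyes
import cv2,numpy as np
for n in("scene","top"):
    im=eyes.capture(n);c=eyes.calibration(n);print(n,c["fx"],c["cx"],c["cy"],np.round(c["cam_to_world"],3).tolist())
    cv2.imwrite(f"pics/{n}0.png",cv2.resize(im[:,:,::-1],(800,600),interpolation=cv2.INTER_CUBIC))
    cv2.imwrite(f"pics/raw_{n}0.png",im[:,:,::-1])
print(sense())
E
```

```text
pics
scene 367.50712016791846 252.4131272213479 186.44711076289093 [[0.702, -0.417, 0.577, -18.691], [-0.712, -0.387, 0.587, -640.885], [-0.021, -0.823, -0.568, 646.854], [0.0, 0.0, 0.0, 1.0]]
top 392.8000681604866 253.01536199207575 189.12418543794374 [[-0.005, -0.999, 0.044, 488.268], [-1.0, 0.005, 0.011, -62.846], [-0.011, -0.044, -0.999, 1201.64], [0.0, 0.0, 0.0, 1.0]]
{'time_s': 0.1, 'joints': array([ 1.04156948e+00,  3.13359663e-01,  1.49832415e+00,  1.99962854e-05,
        1.33099900e+00, -2.23386870e-01]), 'dq': array([ 3.69690885e-05, -4.31916121e-04, -2.36175425e-03,  2.48734360e-05,
        1.25077156e-03, -2.86032873e-03]), 'tau': array([ 1.89154780e-03, -4.12904727e+01, -2.60142231e+01, -2.57911324e-04,
        3.06417780e-03, -2.80769780e-05]), 'eef_pos': array([157.9693484 , 500.45648243, 241.82380335]), 'ee_rot': array([-2.09342273e-04,  1.52327023e-01,  9.88329996e-01, -5.03372401e-04]), 'force': array([ 0.58101511,  0.36916056, -0.39408202]), 'wrist_torque': array([ 0.01285953, -0.0028583 , -0.01925713]), 'grip_force': 0.0, 'grip_width': 0.9984442451608493}
```

View pics/top0.png

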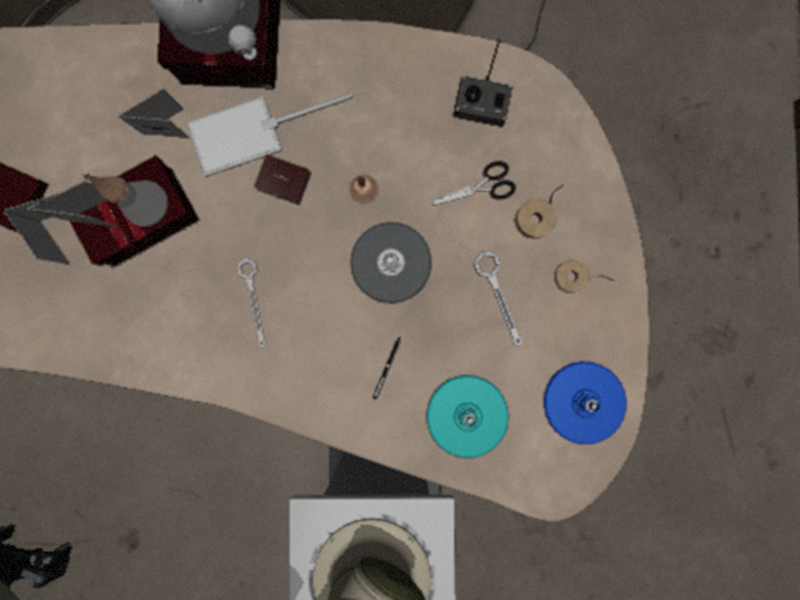

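View pics/scene0.png

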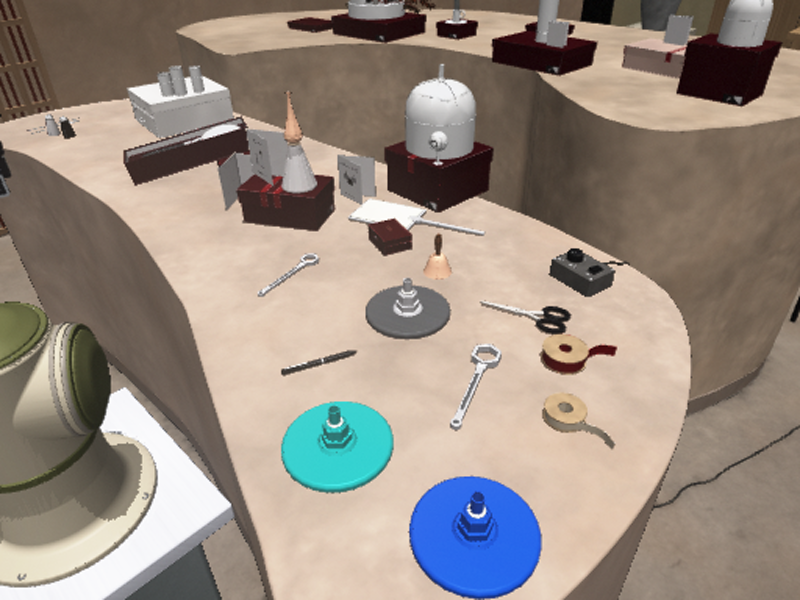

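The top picture shows the stand near (391,262), the larger spanner on the right (ring 487,264; tail 518,342), the small one on the left (247,268) and the pen at (387,368). The scene view agrees: the fitting spanner is at (485,355). Next, enlarged crops.

```bash
python3 - <<'E'
import cv2,numpy as np
t=cv2.imread("pics/raw_top0.png");s=cv2.imread("pics/raw_scene0.png")
f=lambda im,x,y,w,h,k:cv2.resize(im[y:y+h,x:x+w],None,fx=k,fy=k,interpolation=cv2.INTER_CUBIC)
a=f(t,215,135,130,100,3)   # 390x300 
b=f(t,232,150,36,36,8)     # stand nut 288
c=f(s,240,165,48,60,6)     # 288x360
d=f(s,280,210,50,70,4)  # 
W=np.zeros((600,800,3),np.uint8)
W[:300,:390]=a;W[310:598,:288]=b;W[:360,400:688]=c;W[310:590,300:500][:,:0]=0
W[365:600,400:600]=d[:235]
cv2.imwrite("pics/crop1.png",W)
E
```

```text
(no output)
```

View pics/crop1.png

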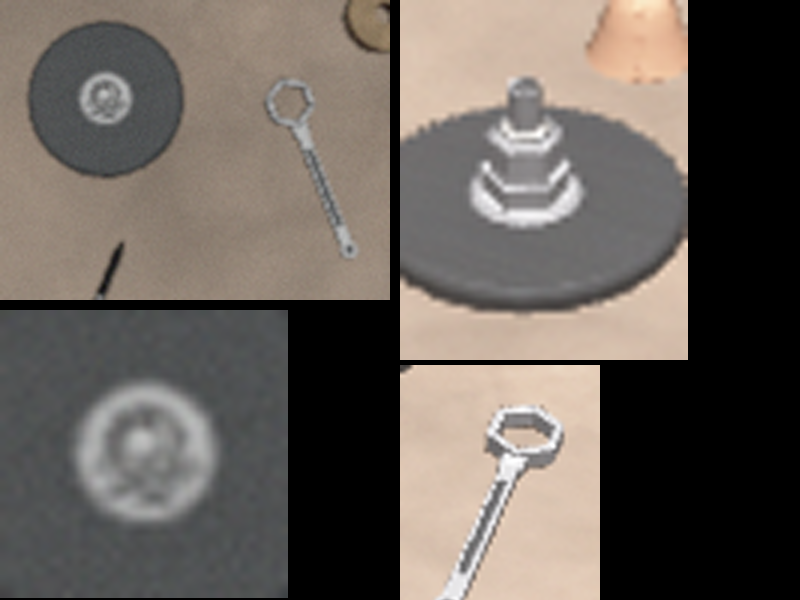

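The crops show the disc centred at about raw (250.2,168) in the top view and the spanner ring at (312,169). In the scene view the nut has one flat nearly facing the camera. Corners are at about crop (488,132), (562,132), (503,152) and (548,152).

```bash
cat > h.py <<'E'
import numpy as np
from rig import eyes
def ray(n,u,v,z):
    c=eyes.calibration(n);M=np.array(c["cam_to_world"]);d=M[:3,:3]@[(u-c["cx"])/c["fx"],(v-c["cy"])/c["fy"],1]
    return M[:3,3]+d*(z-M[2,3])/d[2]
def proj(n,p):
    c=eyes.calibration(n);M=np.array(c["cam_to_world"]);q=M[:3,:3].T@(np.array(p)-M[:3,3])
    return np.array([c["fx"]*q[0]/q[2]+c["cx"],c["fy"]*q[1]/q[2]+c["cy"]])
E
python3 - <<'E'
from h import *
import cv2
t=cv2.imread("pics/raw_top0.png")
g=cv2.cvtColor(t,cv2.COLOR_BGR2GRAY)
m=((g<110)).astype(np.uint8);m[:,:222]=0;m[:,280:]=0;m[:140]=0;m[197:]=0
m=cv2.morphologyEx(m,cv2.MORPH_OPEN,np.ones((3,3)))
cs=max(cv2.findContours(m,cv2.RETR_EXTERNAL,0)[0],key=cv2.contourArea)
e=cv2.fitEllipse(cs);print("disc",e)
S=ray("top",*e[0],12);print("stand top",S, "diam",e[1][0]/392.8*1190)
# scene: tube top centre crop(526,86) -> raw
for (x,y,z) in((526,85,74),):
    print("tube scene",ray("scene",240+(x-400)/6,165+y/6,z))
print("tube proj in top b-crop",(proj("top",[S[0],S[1],74])-[232,150])*8+[0,310])
# spanner
R=ray("top",215+290.5/3,135+102/3,14);T=ray("top",215+348/3,135+248/3,11)
print("ring",R,"tail hole",T,"yaw deg",np.degrees(np.arctan2(*(R-T)[1::-1])),"len",np.linalg.norm((R-T)[:2]))
Rs=ray("scene",280+(524-400)/4,210+(431-365)/4,14);print("ring scene",Rs)
p=ray("scene",240+(526-400)/6,165+85/6,74)
for ang in range(0,60,10):
    a=np.radians(ang+np.arange(6)*60)
    print(ang,[np.round((proj("scene",[p[0]+18*np.cos(b),p[1]+18*np.sin(b),43.5])-[240,165])*6+[400,0]).astype(int).tolist() for b in a])
E
```

```text
[ WARN:0@0.017] global contours_new.cpp:654 findContours Chain code output is an experimental feature and might change in future!
Traceback (most recent call last):
cv2.error: OpenCV(4.12.0) /io/opencv/modules/imgproc/src/shapedescr.cpp:315: error: (-215:Assertion failed) npoints >= 0 && (depth == CV_32F || depth == CV_32S) in function 'contourArea'
```

```bash

python3 - <<'E'
from h import *
import cv2
t=cv2.imread("pics/raw_top0.png")
g=cv2.cvtColor(t,cv2.COLOR_BGR2GRAY)
m=((g<110)).astype(np.uint8);m[:,:222]=0;m[:,280:]=0;m[:140]=0;m[197:]=0
m=cv2.morphologyEx(m,cv2.MORPH_OPEN,np.ones((3,3)))
cs=max(cv2.findContours(m,cv2.RETR_EXTERNAL,cv2.CHAIN_APPROX_NONE)[0],key=cv2.contourArea)
e=cv2.fitEllipse(cs);print("disc",e)
S=ray("top",*e[0],12);print("stand top",S, "diam",e[1][0]/392.8*1190)
for (x,y,z) in((526,85,74),):
    print("tube scene",ray("scene",240+(x-400)/6,165+y/6,z))
print("tube proj in top b-crop",(proj("top",[S[0],S[1],74])-[232,150])*8+[0,310])
R=ray("top",215+290.5/3,135+102/3,14);T=ray("top",215+348/3,135+248/3,11)
print("ring",R,"tail hole",T,"yaw deg",np.degrees(np.arctan2(*(R-T)[1::-1])),"len",np.linalg.norm((R-T)[:2]))
Rs=ray("scene",280+(524-400)/4,210+(431-365)/4,14);print("ring scene",Rs)
p=ray("scene",240+(526-400)/6,165+85/6,74)
for ang in range(0,60,10):
    a=np.radians(ang+np.arange(6)*60)
    print(ang,[np.round((proj("scene",[p[0]+18*np.cos(b),p[1]+18*np.sin(b),43.5])-[240,165])*6+[400,0]).astype(int).tolist() for b in a])
E
```

```text
disc ((249.86265563964844, 167.7198486328125), (51.7359733581543, 52.04033660888672), 163.48471069335938)
stand top [605.71115498 -40.76460062  12.        ] diam 156.7357645015367
tube scene [605.39354843 -41.97159542  74.        ]
tube proj in top b-crop [139.63157859 434.84185432]
ring [ 600.52280146 -228.48387232   14.        ] tail hole [ 453.12575266 -284.98479641   11.        ] yaw deg 20.9730603004111 len 157.8551374474005
ring scene [ 597.36270074 -228.47200859   14.        ]
0 [[552, 123], [516, 118], [490, 133], [500, 154], [537, 159], [563, 143]]
10 [[547, 120], [510, 119], [489, 137], [505, 156], [544, 158], [564, 139]]
20 [[541, 119], [504, 121], [489, 141], [511, 158], [549, 156], [564, 136]]
30 [[535, 117], [499, 124], [490, 145], [518, 159], [554, 153], [562, 132]]
40 [[529, 117], [495, 127], [493, 148], [524, 160], [558, 150], [560, 128]]
50 [[522, 117], [492, 130], [496, 151], [531, 160], [561, 147], [557, 125]]
```

```bash
cat >> h.py <<'E'
from rig import sense
from scipy.spatial.transform import Rotation as Ro
def delta(p,head):
    """tool-frame shift (m) to TCP p (mm) and rz for tool-y heading (deg)"""
    s=sense();w=s["ee_rot"];R=Ro.from_quat([w[1],w[2],w[3],w[0]])
    d=R.inv().apply(np.array(p)-s["eef_pos"])/1000
    y=R.apply([0,1,0]);h=np.degrees(np.arctan2(y[1],y[0]))
    T=Ro.from_matrix(np.array([[np.sin(np.radians(head)),np.cos(np.radians(head)),0],[-np.cos(np.radians(head)),np.sin(np.radians(head)),0],[0,0,-1]]))
    rv=(R.inv()*T).as_rotvec()
    print("t",round(s["time_s"],2),"pos",s["eef_pos"].round(1),"head",h.round(2),"d",d.round(4),"rv",rv.round(4),"q6",s["joints"][5].round(2),"F",s["force"].round(1),"M",s["wrist_torque"].round(2),"grip",round(s["grip_width"]*85.4,1),round(s["grip_force"],1))
E
r=[-0.0369,-0.0239,0.007,0,0,0,0.0854]
python3 -m jog '[[-0.0369,-0.0239,0.007,0,0,0,0.0854],[-0.0369,-0.0239,0.007,0,0,0,0.0854],[-0.0369,-0.0239,0.007,0,0,0,0.0854],[-0.0369,-0.0239,0.007,0,0,0,0.0854],[-0.0369,-0.0239,0.007,0,0,0,0.0854]]' 
python3 -m jog '[[-0.0369,-0.0239,0.007,0,0,0,0.0854],[-0.0369,-0.0239,0.007,0,0,0,0.0854],[-0.0369,-0.0239,0.007,0,0,0,0.0854],[-0.0369,-0.0239,0.007,0,0,0,0.0854],[-0.0369,-0.0239,0.007,0,0,0,0.0854]]' >/dev/null
python3 -m jog '[[-0.0369,-0.0239,0.007,0,0,0,0.0854],[-0.0369,-0.0239,0.007,0,0,0,0.0854],[-0.0369,-0.0239,0.007,0,0,0,0.0854],[-0.0369,-0.0239,0.007,0,0,0,0.0854],[0,0,0,0,0,0,0.0854]]' >/dev/null
python3 -c "
from h import *
delta([605.6,-41.3,130],103)"
```

```text
time_s: 0.6
eef_pos: [298.7, 329.6, 206.9]
ee_rot: [-0.0, 0.152, 0.988, -0.0]
force: [1.3, 0.8, -0.6]
grip_width: 0.999
grip_force: 0.0Traceback (most recent call last):
  File "<string>", line 3, in <module>
    delta([605.6,-41.3,130],103)
    ~~~~~^^^^^^^^^^^^^^^^^^^^^^^
  File "h.py", line 16, in delta
    T=Ro.from_matrix(np.array([[np.sin(np.radians(head)),np.cos(np.radians(head)),0],[-np.cos(np.radians(head)),np.sin(np.radians(head)),0],[0,0,-1]]))
  File "scipy/spatial/transform/_rotation.pyx", line 1143, in scipy.spatial.transform._rotation.Rotation.from_matrix
ValueError: Non-positive determinant (left-handed or null coordinate frame) in rotation matrix 0: [[ 0.97437006 -0.22495105  0.        ]
 [ 0.22495105  0.97437006  0.        ]
 [ 0.          0.         -1.        ]].
```

```bash
python3 - <<'E'
s=open('h.py').read().split('\n')
s=[("    k=np.radians(head);T=Ro.from_matrix([[-np.sin(k),np.cos(k),0],[np.cos(k),np.sin(k),0],[0,0,-1]])" if 'T=Ro' in l else l) for l in s]
open('h.py','w').write('\n'.join(s))
E
python3 -c "
from h import *
delta([605.6,-41.3,130],103)"
```

```text
t 1.6 pos [551.7  22.3 142.8] head 72.23 d [-0.0707 -0.0441  0.0128] rv [-0.0006 -0.0009 -0.537 ] q6 -1.43 F [-0.4  0.1  0.5] M [-0.03 -0.02 -0.01] grip 85.2 0.0
```

```bash

python3 -m jog '[[-0.0354,-0.022,0.0065,0,0,0,0.0854],[-0.0353,-0.0221,0.0065,0,0,0,0.0854],[0,0,0,0,0,-0.134,0.0854],[0,0,0,0,0,-0.134,0.0854],[0,0,0,0,0,-0.134,0.0854]]' >/dev/null
python3 -m jog '[[0,0,0,0,0,-0.134,0.0854],[0,0,0,0,0,0,0.0854],[0,0,0,0,0,0,0.0854]]' >/dev/null
python3 -c "
from h import *
import cv2
delta([605.6,-41.3,60],103)
im=eyes.capture('scene')[:,:,::-1];t=eyes.capture('top')[:,:,::-1]
f=lambda im,x,y,w,h,k:cv2.resize(im[y:y+h,x:x+w],None,fx=k,fy=k,interpolation=cv2.INTER_CUBIC)
cv2.imwrite('pics/p5.png',np.hstack([f(im,210,120,100,120,5),f(t,225,145,50,100,6)[:600]]))"
```

```text
t 2.4 pos [603.9 -36.9 131.2] head 103.01 d [-0.0007 -0.0047  0.0712] rv [ 0.0002 -0.0004  0.0001] q6 -2.05 F [ 0.6 -0.1 -1. ] M [-0.03 -0.05  0.06] grip 85.5 0.0
```

View pics/p5.png

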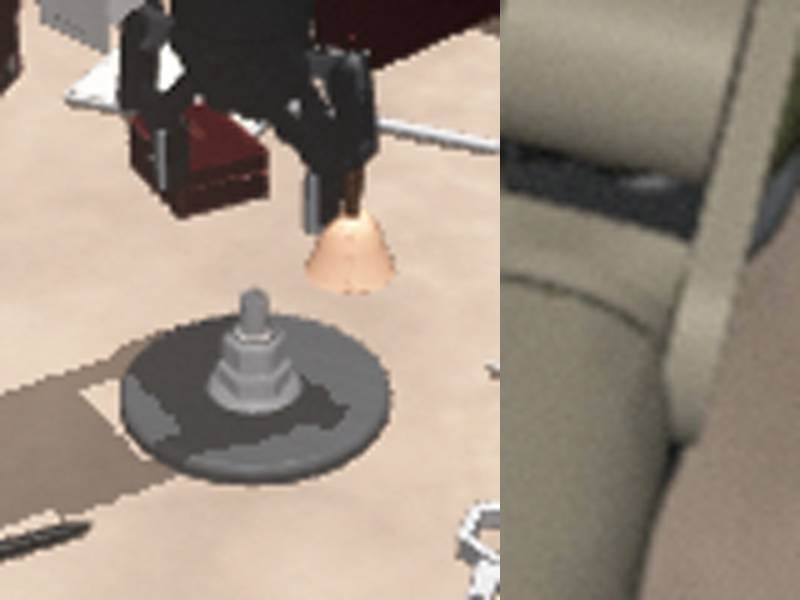

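The picture shows the open gripper above the foot, roughly centred, with nothing in the way (tube end at (255,295)).

```bash

python3 -m jog '[[-0.0007,-0.0047,0.0,0,0,0,0.0854],[0,0,0.03,0,0,0,0.0854],[0,0,0.03,0,0,0,0.0854],[0,0,0.0295,0,0,0,0.0854],[0,0,0,0,0,0,0.0854]]' >/dev/null
python3 -c "
from h import *
delta([605.6,-41.3,41],103)"
```

```text
t 3.0 pos [603.8 -41.5  38.2] head 103.12 d [-0.0017 -0.0002 -0.0028] rv [ 0.0033 -0.0063  0.0021] q6 -2.06 F [-0.5  0.7  0.6] M [-0.   -0.06 -0.04] grip 85.3 0.0
```

```bash

python3 -m jog '[[-0.0017,-0.0002,-0.0028,-0,0,0,0.0854],[0,0,0,0,0,0,0.06],[0,0,0,0,0,0,0.045],[0,0,0,0,0,0,0.038],[0,0,0,0,0,0,0.038]]' 20 >/dev/null
python3 -c "
from h import *
delta([605.6,-41.3,41],103)"
python3 -m jog '[[0,0,0,0,0,0,0.028],[0,0,0,0,0,0,0.028],[0,0,0,0,0,0,0.028],[0,0,0,0,0,0,0.028]]' 20 >/dev/null
python3 -c "
from h import *
delta([605.6,-41.3,41],103)"
```

```text
t 3.5 pos [607.7 -41.6  45.2] head 103.19 d [0.002  0.0007 0.0042] rv [-0.0004  0.0007  0.0033] q6 -2.06 F [ 0.4 -0.5  0.2] M [-0.01 -0.01 -0.09] grip 37.8 0.0
t 3.9 pos [607.4 -39.8  45.2] head 103.21 d [ 0.0021 -0.0011  0.0042] rv [0.0025 0.0002 0.0037] q6 -2.06 F [-3.   9.4  6.2] M [1.57 0.35 0.05] grip 31.5 22.2
```

```bash

python3 -m jog '[[0,0,0,0,0,0,0.040],[0,0,0,0,0,0,0.040],[0.0018,0.0018,0.0044,0,0,0.0,0.040],[0,0,0,0,0,0,0.04],[0,0,0,0,0,0,0.04]]' 20 >/dev/null
python3 -c "
from h import *
delta([605.6,-39.8,41],103)"
python3 -m jog '[[0,0,0,0,0,0,0.028],[0,0,0,0,0,0,0.028],[0,0,0,0,0,0,0.028],[0,0,0,0,0,0,0.028]]' 20 >/dev/null
python3 -c "
from h import *
delta([605.6,-39.8,41],103)"
```

```text
t 4.4 pos [605.2 -40.2  39.9] head 103.18 d [-0.0005  0.0003 -0.0011] rv [ 0.0002 -0.0005  0.0032] q6 -2.06 F [ 0.3  0.1 -0.1] M [ 0.02 -0.04  0.01] grip 40.0 0.0
t 4.8 pos [605.4 -40.   40.3] head 103.2 d [-0.0003  0.0001 -0.0007] rv [ 0.0002 -0.0001  0.0034] q6 -2.06 F [-1.7  2.2  1.8] M [0.44 0.19 0.08] grip 31.7 21.7
```

```bash

python3 -m jog '[[0,0.0002,0,0,0,0.05,0.028],[0,0,0,0,0,0.1,0.028],[0,0,0,0,0,0.1,0.028],[0,0,0,0,0,0.1,0.028],[0,0,0,0,0,0.05,0.028]]' 20 >/dev/null
python3 -c "
from h import *
delta([605.4,-40,40.3],103)"
python3 -m jog '[[0,0.000,0,0,0,0.1,0.028],[0,0,0,0,0,0.1,0.028],[0,0,0,0,0,0.1,0.028],[0,0,0,0,0,0.05,0.028]]' 20 >/dev/null
python3 -c "
from h import *
delta([605.4,-40,40.3],103)"
```

```text
t 5.3 pos [605.3 -39.3  40.2] head 80.08 d [-0.0002 -0.0007 -0.0001] rv [ 1.1e-03 -1.0e-04 -4.0e-01] q6 -1.66 F [-0.4  4.3  1.5] M [0.95 0.07 0.1 ] grip 31.5 21.8
t 5.7 pos [605.5 -38.7  40.1] head 60.03 d [-0.0006 -0.0012 -0.0002] rv [ 2.0e-03  1.0e-04 -7.5e-01] q6 -1.31 F [1.1 8.7 0.4] M [ 1.44 -0.26  0.16] grip 31.5 21.8
```

```bash
cat > ck.py <<'E'
from h import *
import sys
s=sense();w=s["ee_rot"];y=Ro.from_quat([w[1],w[2],w[3],w[0]]).apply([0,1,0])
m=s["wrist_torque"][2];print(round(np.degrees(np.arctan2(y[1],y[0])),1),"Mz",m.round(2),"F",s["force"].round(1),s["eef_pos"].round(1),round(s["grip_width"]*85.4,1));sys.exit(abs(m)>float(sys.argv[1]))
E
python3 -m jog '[[0.0007,0.0013,0,0,0,0,0.028],[0,0,0,0,0,0,0.028]]' 20 >/dev/null
c="python3 ck.py 0.33"; $c
python3 -m jog '[[0,0,0,0,0,0.04,0.028]]' >/dev/null; $c && python3 -m jog '[[0,0,0,0,0,0.04,0.028]]' >/dev/null; $c && python3 -m jog '[[0,0,0,0,0,0.04,0.028]]' >/dev/null; $c && python3 -m jog '[[0,0,0,0,0,0.04,0.028]]' >/dev/null; $c && python3 -m jog '[[0,0,0,0,0,0.04,0.028]]' >/dev/null; $c && python3 -m jog '[[0,0,0,0,0,0.04,0.028]]' >/dev/null; $c
```

```text
60.3 Mz 0.05 F [0.7 2.4 0.1] [605.4 -38.4  40.1] 31.9
57.9 Mz 0.12 F [ 1.7  2.5 -1.6] [605.5 -38.4  40.1] 31.5
57.9 Mz 0.12 F [ 1.7  2.5 -1.6] [605.5 -38.4  40.1] 31.5
57.9 Mz 0.12 F [ 1.7  2.5 -1.6] [605.5 -38.4  40.1] 31.5
57.9 Mz 0.12 F [ 1.7  2.5 -1.6] [605.5 -38.4  40.1] 31.5
57.9 Mz 0.12 F [ 1.7  2.5 -1.6] [605.5 -38.4  40.1] 31.5
57.9 Mz 0.12 F [ 1.7  2.5 -1.6] [605.5 -38.4  40.1] 31.5False
False
False
False
False
False
False
```

```bash
sed -i 's/sys.exit(\(.*\))$/sys.exit(int(\1))/' ck.py
c="python3 ck.py 0.33"
python3 -m jog '[[0,0,0,0,0,0.04,0.028]]' >/dev/null; $c && python3 -m jog '[[0,0,0,0,0,0.04,0.028]]' >/dev/null; $c && python3 -m jog '[[0,0,0,0,0,0.04,0.028]]' >/dev/null; $c && python3 -m jog '[[0,0,0,0,0,0.04,0.028]]' >/dev/null; $c && python3 -m jog '[[0,0,0,0,0,0.04,0.028]]' >/dev/null; $c && python3 -m jog '[[0,0,0,0,0,0.04,0.028]]' >/dev/null; $c&& python3 -m jog '[[0,0,0,0,0,0.04,0.028]]' >/dev/null; $c && python3 -m jog '[[0,0,0,0,0,0.04,0.028]]' >/dev/null; $c && python3 -m jog '[[0,0,0,0,0,0.04,0.028]]' >/dev/null; $c && python3 -m jog '[[0,0,0,0,0,0.04,0.028]]' >/dev/null; $c
```

```text
55.6 Mz 0.09 F [ 1.9  3.9 -1.8] [605.5 -38.3  40.1] 31.5
53.3 Mz 0.13 F [ 1.7  4.  -1.2] [605.6 -38.3  40.1] 31.6
51.0 Mz 0.13 F [ 2.3  3.7 -1.1] [605.6 -38.2  40. ] 31.7
48.7 Mz 0.08 F [ 2.6  4.3 -2.9] [605.6 -38.1  40.1] 31.5
46.4 Mz 0.05 F [ 2.6  5.2 -1.9] [605.7 -38.1  40.1] 31.6
44.1 Mz 0.09 F [ 3.5  4.5 -1.9] [605.7 -38.1  40.1] 31.6
41.8 Mz 0.11 F [ 3.   6.4 -2.6] [605.8 -38.   40. ] 31.5
39.5 Mz 0.1 F [ 4.4  4.9 -2.6] [605.8 -37.9  40.1] 31.5
37.2 Mz 0.1 F [ 4.3  6.2 -3.2] [605.9 -37.9  40. ] 31.8
34.9 Mz 0.11 F [ 5.8  6.4 -3.5] [606.  -37.9  40.1] 31.8
```

```bash

c="python3 ck.py 0.33"
python3 -m jog '[[0,0.0014,0,0,0,0.02,0.028]]' >/dev/null; $c; python3 -m jog '[[0,0,0,0,0,0.03,0.028]]' >/dev/null; $c && python3 -m jog '[[0,0,0,0,0,0.04,0.028]]' >/dev/null; $c && python3 -m jog '[[0,0,0,0,0,0.04,0.028]]' >/dev/null; $c && python3 -m jog '[[0,0,0,0,0,0.04,0.028]]' >/dev/null; $c && python3 -m jog '[[0,0,0,0,0,0.04,0.028]]' >/dev/null; $c && python3 -m jog '[[0,0,0,0,0,0.04,0.028]]' >/dev/null; $c&& python3 -m jog '[[0,0,0,0,0,0.04,0.028]]' >/dev/null; $c && python3 -m jog '[[0,0,0,0,0,0.04,0.028]]' >/dev/null; $c && python3 -m jog '[[0,0,0,0,0,0.04,0.028]]' >/dev/null; $c && python3 -m jog '[[0,0,0,0,0,0.04,0.028]]' >/dev/null; $c
```

```text
33.8 Mz 0.1 F [-4.1 -0.2 -0.1] [606.3 -37.6  39.9] 31.6
32.1 Mz 0.1 F [-1.   3.2 -1.7] [606.2 -37.7  40. ] 31.9
29.8 Mz 0.14 F [-0.3  2.7 -0.9] [606.3 -37.6  40. ] 31.4
27.5 Mz 0.16 F [ 0.6  4.  -1.3] [606.3 -37.6  39.9] 31.8
25.2 Mz 0.53 F [ 1.4  3.6 -1. ] [606.4 -37.6  40. ] 31.4
25.2 Mz 0.53 F [ 1.4  3.6 -1. ] [606.4 -37.6  40. ] 31.4
25.2 Mz 0.53 F [ 1.4  3.6 -1. ] [606.4 -37.6  40. ] 31.4
25.2 Mz 0.53 F [ 1.4  3.6 -1. ] [606.4 -37.6  40. ] 31.4
25.2 Mz 0.53 F [ 1.4  3.6 -1. ] [606.4 -37.6  40. ] 31.4
25.2 Mz 0.53 F [ 1.4  3.6 -1. ] [606.4 -37.6  40. ] 31.4
25.2 Mz 0.53 F [ 1.4  3.6 -1. ] [606.4 -37.6  40. ] 31.4
```

```bash

python3 -m jog '[[0,0,0,0,0,0,0.0854],[0,0,0,0,0,0,0.0854],[0,0,0,0,0,0,0.0854],[0,0,0,0,0,0,0.0854]]' >/dev/null; python3 ck.py 1
python3 -m jog '[[0,0,-0.02,0,0,0,0.0854],[0,0,-0.035,0,0,0,0.0854],[0,0,-0.035,0,0,0,0.0854],[0,0,-0.02,0,0,0,0.0854],[0,0,0,0,0,0,0.0854]]' >/dev/null;  python3 ck.py 1
python3 -m jog '[[-0.0272,-0.0269,0,0,0,0,0.0854],[-0.0272,-0.0269,0,0,0,0,0.0854],[-0.0272,-0.0269,0,0,0,0,0.0854],[-0.0272,-0.0269,0,0,0,0,0.0854],[-0.0272,-0.0269,0,0,0,0,0.0854]]' >/dev/null
python3 -m jog '[[-0.0272,-0.0269,0,0,0,0,0.0854],[0,0,0,0,0,0.14,0.06],[0,0,0,0,0,0.15,0.04],[0,0,0,0,0,0.15,0.04],[0,0,0,0,0,0.15,0.04]]' >/dev/null
python3 -m jog '[[0,0,0,0,0,0.15,0.04],[0,0,0,0,0,0.15,0.04],[0,0,0,0,0,0.15,0.04],[0,0,0,0,0,0.15,0.04],[0,0,0,0,0,0.15,0.04]]' >/dev/null
python3 -m jog '[[0,0,0,0,0,0.15,0.04],[0,0,0,0,0,0.15,0.04],[0,0,0,0,0,0,0.04]]' >/dev/null
python3 - <<'E'
from h import *
import cv2
t=cv2.imread("pics/raw_top0.png");g=cv2.cvtColor(t,cv2.COLOR_BGR2GRAY).astype(float)
sub=t[155:228,298:338].astype(int);sat=sub.max(2)-sub.min(2)
m=(sat<22).astype(np.uint8)
n,l,st,_=cv2.connectedComponentsWithStats(m);k=1+np.argmax(st[1:,4]);print(st[k])
ys,xs=np.nonzero(l==k)
P=np.array([ray("top",x+298,y+155,11)[:2] for x,y in zip(xs,ys)])
r=cv2.minAreaRect(P.astype(np.float32));print(r)
# bar points: distance along 
u=np.array([np.cos(np.radians(21)),np.sin(np.radians(21))]);c0=np.array([600,-228.5])
a=(P-c0)@u;b=(P-c0)@[-u[1],u[0]];bar=(a<-35)&(a>-140)
print("a range",a.min(),a.max());q=np.polyfit(a[bar],b[bar],1);print("yaw",21+np.degrees(np.arctan(q[0])),"off at 0",q[1])
rg=a>-24;print("ring c",(a[rg].min()+a[rg].max())/2,(b[rg].min()+b[rg].max())/2,np.ptp(a[rg]),np.ptp(b[rg]))
delta([530,-255.4,60],-69)
E
```

```text
25.3 Mz -0.04 F [0.9 0.1 0. ] [606.6 -37.9  40.3] 85.0
25.3 Mz 0.03 F [-0.4  0.3 -0.3] [607.8 -38.  153.4] 85.1
[  5   6  32  61 416]
((533.4725341796875, -248.99951171875), (194.02407836914062, 49.95454406738281), 17.79098129272461)
a range -166.68001792639942 27.511286237230202
yaw 21.05104934815131 off at 0 1.0592040930513127
ring c 1.864801202712897 0.833894612534678 51.29297006903461 50.216612691468214
t 10.2 pos [ 529.9 -254.   149. ] head -68.77 d [-0.0003  0.0015  0.089 ] rv [-0.0014  0.001   0.0041] q6 0.55 F [-0.1 -0.4 -0.3] M [ 0.03 -0.    0.04] grip 39.9 0.0
```

```bash

python3 -m jog '[[0,0,0.03,0,0,0.004,0.04],[0,0,0.03,0,0,0,0.04],[0,0,0.029,0,0,0,0.04],[0,0,0,0,0,0,0.04]]' >/dev/null
python3 - <<'E'
from h import *
import cv2
delta([533.4,-252.3,13.5],-69)
im=eyes.capture('scene')[:,:,::-1]
cv2.imwrite('pics/p6.png',cv2.resize(im[190:290,250:380],None,fx=6,fy=6,interpolation=cv2.INTER_CUBIC))
E
```

```text
t 10.6 pos [ 528.2 -252.8   57.2] head -68.71 d [0.0052 0.0017 0.0436] rv [-0.0067  0.0043  0.0051] q6 0.55 F [ 0.2 -0.1  0.6] M [-0.01  0.04 -0.01] grip 40.0 0.0
```

View pics/p6.png

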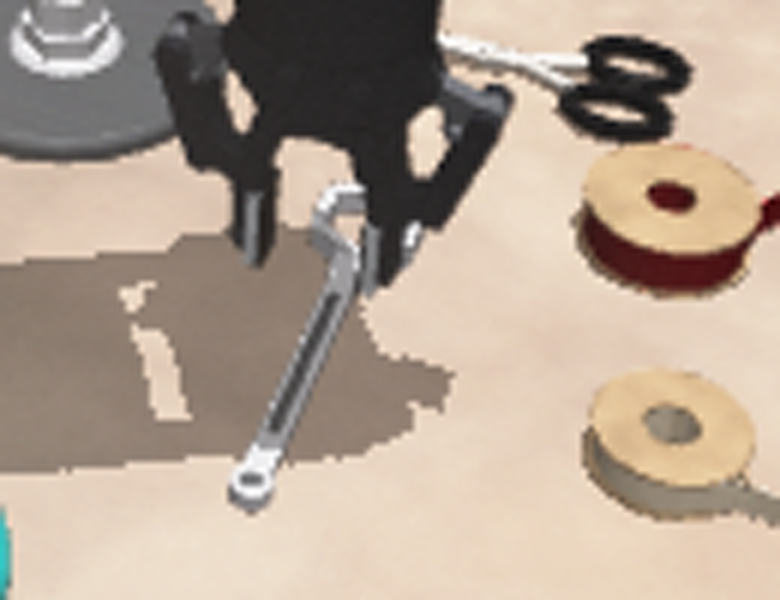

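The picture shows the open fingers (255,250) and (380,270) straddling the bar, and the spools are clear. I go down next.

```bash

python3 -m jog '[[0.004,0.0015,0.02,0,0,0.004,0.04],[0,0,0,0,0,0,0.04],[0,0,0,0,0,0,0.04]]' >/dev/null
python3 -c "
from h import *
delta([533.4,-252.3,13.5],-69)"
```

```text
t 10.95 pos [ 534.9 -254.4   42.5] head -69.08 d [-0.0006 -0.0025  0.029 ] rv [ 0.001  -0.0006 -0.0014] q6 0.56 F [ 0.5 -0.3  1.1] M [-0.03  0.02 -0.04] grip 40.3 0.0
```

```bash

python3 -m jog '[[-0.0006,-0.0025,0.012,0,0,-0.0014,0.035],[0,0,0.009,0,0,0,0.03],[0,0,0.007,0,0,0,0.03],[0,0,0,0,0,0,0.03],[0,0,0,0,0,0,0.03]]' >/dev/null
python3 -c "
from h import *
delta([533.4,-252.3,13.5],-69)"
python3 -m jog '[[0,0,0,0,0,0,0.02],[0,0,0,0,0,0,0.016],[0,0,0,0,0,0,0.005],[0,0,0,0,0,0,0.005],[0,0,0,0,0,0,0.005]]' 60 >/dev/null
python3 -c "
from h import *
delta([533.4,-252.3,13.5],-69)"
```

```text
t 11.45 pos [ 533.1 -252.1   13.1] head -69.07 d [ 0.0002  0.0003 -0.0004] rv [-0.0001  0.0001 -0.0013] q6 0.57 F [0.4 0.4 0.7] M [ 0.01 -0.03  0.03] grip 30.0 0.0
t 11.95 pos [ 533.3 -252.3   13.7] head -69.08 d [0.     0.     0.0002] rv [ 0.001  -0.0005 -0.0014] q6 0.57 F [-0.2 -0.3  5.9] M [-0.09  0.06 -0.07] grip 9.8 60.2
```

```bash

python3 -m jog '[[0,0,-0.01,0,0,0,0.005],[0,0,-0.025,0,0,0,0.005],[0,0,-0.03,0,0,0,0.005],[0,0,-0.03,0,0,0,0.005],[0,0,-0.02,0,0,0,0.005]]' 60 >/dev/null
python3 -m jog '[[0,0,0,0,0,-0.1,0.005],[0,0,0,0,0,-0.13,0.005],[0,0,0,0,0,-0.13,0.005],[0,0,0,0,0,-0.13,0.005],[0,0,0,0,0,-0.107,0.005]]' >/dev/null
python3 -m jog '[[0,0,0,0,0,0,0.005],[0,0,0,0,0,0,0.005]]' >/dev/null
python3 -c "
from h import *
import cv2
delta([564.5,-101.1,130],-34.8)
im=eyes.capture('scene')[:,:,::-1];t=eyes.capture('top')[:,:,::-1]
cv2.imwrite('pics/p7.png',np.hstack([cv2.resize(im[130:270,230:360],(520,560),interpolation=cv2.INTER_CUBIC),cv2.resize(t[150:290,265:335],(280,560))]))"
```

```text
t 13.15 pos [ 532.9 -251.9  128.3] head -35.03 d [ 0.1416 -0.0607 -0.0017] rv [-0.0003 -0.     -0.0041] q6 -0.03 F [ 0.5 -0.1 -1.8] M [-0.1   0.04 -0.01] grip 9.6 59.5
```

View pics/p7.png

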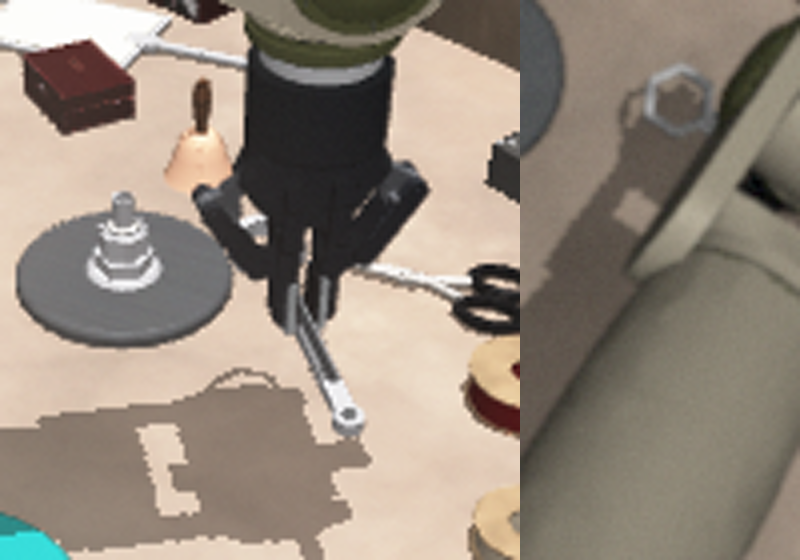

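```bash
python3 -c "
from h import *
print(ray('top',304.75,175,125)+[1.5,1.2,0])"
python3 -m jog '[[0.035,-0.0152,0,0,0,0,0.005],[0.0355,-0.0152,0,0,0,0,0.005],[0.0355,-0.0152,0,0,0,0,0.005],[0.0356,-0.0151,0,0,0,-0.004,0.005],[0,0,0,0,0,0,0.005]]' >/dev/null
python3 -m jog '[[0,0,0,0,0,0,0.005],[0,0,0,0,0,0,0.005]]' >/dev/null
python3 - <<'E'
from h import *
import cv2
delta([564.5,-101.1,95],-34.8)
im=eyes.capture('scene')[:,:,::-1];t=eyes.capture('top')[:,:,::-1]
cv2.imwrite('pics/p8.png',np.hstack([cv2.resize(im[140:210,225:290],(520,560),interpolation=cv2.INTER_CUBIC),cv2.resize(t[145:195,235:260],(280,560),interpolation=cv2.INTER_CUBIC)]))
E
```

```text
[ 575.12751173 -192.2093681   125.        ]
t 13.95 pos [ 564.1 -102.   128.2] head -34.73 d [ 0.0009 -0.0002  0.0332] rv [0.0001 0.0002 0.0013] q6 0.22 F [-0.8 -0.3 -1.5] M [-0.03 -0.01  0.04] grip 9.8 59.5
```

View pics/p8.png

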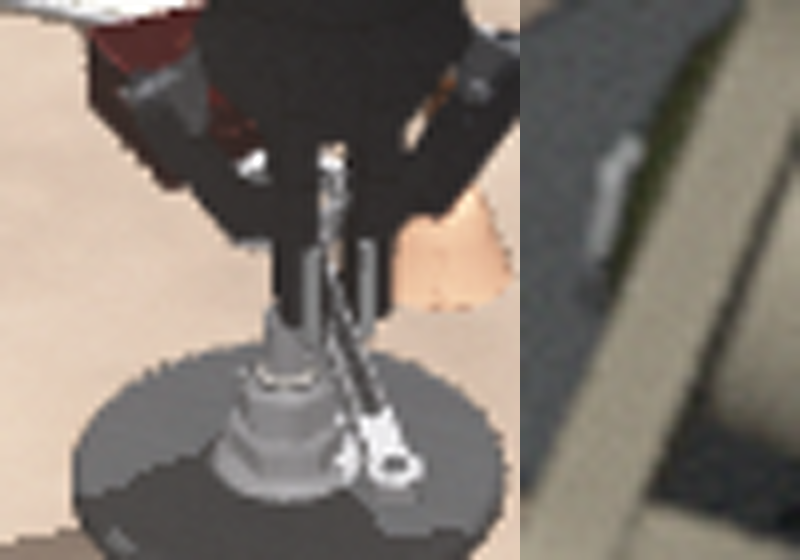

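The scene view shows the ring behind the fingers near the tube; the top view hides most of it. I lower over the tube, which has 8 mm clearance, and then go by feel.

```bash

python3 -m jog '[[0.0016,-0.0005,0.015,0,0,0.0013,0.005],[0,0,0.02,0,0,0,0.005],[0,0,0.02,0,0,0,0.005],[0,0,0.007,0,0,0,0.005],[0,0,0,0,0,0,0.005]]' >/dev/null; python3 -m jog '[[0,0,0,0,0,0,0.005]]' >/dev/null
python3 - <<'E'
from h import *
delta([564.7,-100.4,66],-34.8)
E
```

```text
t 14.65 pos [ 565.1 -100.    67. ] head -34.75 d [-0.0006 -0.0001  0.001 ] rv [ 0.0012 -0.0003  0.0009] q6 0.23 F [ 0.5  0.  -0.8] M [-0.02  0.03  0.01] grip 9.7 59.5
```

```bash
cat > fz.py <<'E'
from h import *
import sys
s=sense();print(s["eef_pos"].round(1),"F",s["force"].round(1),"M",s["wrist_torque"].round(2));sys.exit(int(abs(s["force"][2])>8 or np.hypot(*s["force"][:2])>8))
E
c="python3 fz.py"
python3 -m jog '[[-0.0006,0,0.002,0,0,0.0009,0.005],[0,0,0.002,0,0,0,0.005]]' >/dev/null; $c && python3 -m jog '[[0,0,0.002,0,0,0,0.005]]' >/dev/null; $c && python3 -m jog '[[0,0,0.002,0,0,0,0.005]]' >/dev/null; $c && python3 -m jog '[[0,0,0.002,0,0,0,0.005]]' >/dev/null; $c && python3 -m jog '[[0,0,0.002,0,0,0,0.005]]' >/dev/null; $c && python3 -m jog '[[0,0,0.002,0,0,0,0.005]]' >/dev/null; $c
```

```text
[ 564.7 -100.3   62.8] F [ 0.1  0.1 -1.1] M [-0.04  0.01 -0.01]
[ 564.5 -100.1   60.4] F [-0.9 -0.3 -1.4] M [-0.02  0.05 -0.01]
[ 564.4 -100.    58.2] F [ 0.1 -0.  -1. ] M [-0.02  0.03  0.01]
[ 564.6 -100.    56.2] F [ 1.1  0.  -1.2] M [ 0.02 -0.18 -0.04]
[ 564.6 -100.    54.2] F [ 1.6  0.6 -0.7] M [ 0.13 -0.28 -0.04]
[ 564.6 -100.    52.1] F [ 2.1  0.6 -0.8] M [ 0.12 -0.32 -0.07]
```

```bash
c="python3 fz.py"
python3 -m jog '[[0,0,0.002,0,0,0,0.005]]' >/dev/null; $c && python3 -m jog '[[0,0,0.002,0,0,0,0.005]]' >/dev/null; $c && python3 -m jog '[[0,0,0.002,0,0,0,0.005]]' >/dev/null; $c && python3 -m jog '[[0,0,0.002,0,0,0,0.005]]' >/dev/null; $c && python3 -m jog '[[0,0,0.001,0,0,0,0.005]]' >/dev/null; $c ; python3 -m jog '[[0,0,0,0,0,0,0.005]]' >/dev/null; $c
python3 -c "
from h import *
delta([564.7,-100.4,43],-34.8)"
```

```text
[ 564.6 -100.    50.1] F [ 2.7  1.5 -1. ] M [ 0.17 -0.36 -0.08]
[ 564.6 -100.    48.1] F [ 3.1  0.8 -1.5] M [ 0.26 -0.42 -0.06]
[ 564.6 -100.    46.2] F [ 3.6  2.6 -1.2] M [ 0.3  -0.52 -0.1 ]
[564.6 -99.9  44.1] F [ 3.1  2.6 -1.9] M [ 0.39 -0.54 -0.06]
[564.6 -99.9  43.1] F [ 4.2  2.  -0.5] M [ 0.41 -0.61 -0.08]
[564.5 -99.9  43.1] F [ 4.1  2.  -0.9] M [ 0.43 -0.7  -0.1 ]
t 15.95 pos [564.5 -99.9  43.1] head -34.77 d [-0.0003  0.0004  0.0001] rv [ 0.0002 -0.0003  0.0005] q6 0.23 F [ 4.1  2.  -0.9] M [ 0.43 -0.7  -0.1 ] grip 9.9 59.5
```

```bash
cat > sp.py <<'E'
from h import *
import sys
s=sense();w=s["ee_rot"];R=Ro.from_quat([w[1],w[2],w[3],w[0]]);x=R.apply([1,0,0]);y=R.apply([0,1,0])
A=np.array([607.3,-39.5]);r=(s["eef_pos"][:2]-A)/1000;F=s["force"]
m=s["wrist_torque"][2]+r[0]*F[1]-r[1]*F[0]
print(round(s["time_s"],2),"yaw",round(np.degrees(np.arctan2(x[1],x[0])),2),"Max",m.round(2),"Fx,Fy tool",(F@x).round(1),(F@y).round(1),"Fz",F[2].round(1),"L",round(np.hypot(*r)*1000,1),"off",round((s["eef_pos"][:2]-A+74.3*x[:2])@y[:2],1),"z",s["eef_pos"][2].round(1),"grip",round(s["grip_width"]*85.4,1))
E
c="python3 sp.py"; 
python3 -m jog '[[0.0007,0.0004,0,0,0,0,0.005],[0,0,0,0,0,0,0.005]]' 80 >/dev/null; $c
python3 -m jog '[[0,-0.0015,0,0,0,0.02,0.005]]' >/dev/null; $c
python3 -m jog '[[0,-0.0015,0,0,0,0.02,0.005]]' >/dev/null; $c
python3 -m jog '[[0,-0.0015,0,0,0,0.02,0.005]]' >/dev/null; $c
python3 -m jog '[[0,-0.0015,0,0,0,0.02,0.005]]' >/dev/null; $c
python3 -m jog '[[0,-0.0015,0,0,0,0.02,0.005]]' >/dev/null; $c
```

```text
16.15 yaw 55.25 Max 0.01 Fx,Fy tool 1.0 1.3 Fz -0.7 L 73.8 off -0.6 z 43.1 grip 8.7
16.25 yaw 54.04 Max 0.02 Fx,Fy tool 1.9 1.7 Fz -1.4 L 73.8 off -0.4 z 43.1 grip 9.3
16.35 yaw 52.83 Max 0.12 Fx,Fy tool 1.9 1.4 Fz -1.7 L 73.6 off -0.4 z 43.2 grip 9.0
16.45 yaw 51.7 Max 0.27 Fx,Fy tool 1.6 3.1 Fz -1.3 L 73.6 off -0.2 z 43.3 grip 9.2
16.55 yaw 50.57 Max 0.37 Fx,Fy tool 0.7 4.0 Fz -2.1 L 73.6 off -0.0 z 43.4 grip 9.3
16.65 yaw 49.42 Max 0.5 Fx,Fy tool 1.5 5.2 Fz -1.7 L 73.6 off 0.1 z 43.4 grip 9.2
```

```bash
c="python3 sp.py"; 
python3 -m jog '[[0,-0.0015,0,0,0,0.02,0.005]]' >/dev/null; $c
python3 -m jog '[[0,-0.0015,0,0,0,0.02,0.005]]' >/dev/null; $c
python3 -m jog '[[0,-0.0015,0,0,0,0.02,0.005]]' >/dev/null; $c
python3 -m jog '[[0.0001,-0.0037,0,0,0,0.05,0.005]]' >/dev/null; $c
python3 -m jog '[[0.0001,-0.0037,0,0,0,0.05,0.005]]' >/dev/null; $c
python3 -m jog '[[0.0001,-0.0037,0,0,0,0.05,0.005],[0.0001,-0.0037,0,0,0,0.05,0.005],[0.0001,-0.0037,0,0,0,0.05,0.005]]' >/dev/null; $c
```

```text
16.75 yaw 48.27 Max 0.63 Fx,Fy tool 1.2 5.5 Fz -2.8 L 73.6 off 0.1 z 43.5 grip 9.1
16.85 yaw 47.13 Max 0.52 Fx,Fy tool 1.7 4.8 Fz -2.3 L 73.6 off 0.1 z 43.5 grip 8.9
16.95 yaw 45.98 Max 0.47 Fx,Fy tool 1.6 5.3 Fz -1.9 L 73.6 off 0.1 z 43.4 grip 9.0
17.05 yaw 43.09 Max 0.54 Fx,Fy tool 2.5 5.1 Fz -2.8 L 73.7 off 0.2 z 43.4 grip 9.1
17.15 yaw 40.18 Max 0.56 Fx,Fy tool 2.1 5.5 Fz -2.1 L 73.7 off 0.1 z 43.5 grip 9.5
17.45 yaw 31.58 Max 0.57 Fx,Fy tool 3.5 5.2 Fz -2.5 L 73.7 off 0.1 z 43.5 grip 9.0
```

```bash
c="python3 sp.py"; 
python3 -m jog '[[0.0004,-0.0037,0,0,0,0.05,0.005],[0.0001,-0.0037,0,0,0,0.05,0.005],[0.0001,-0.0037,0,0,0,0.05,0.005],[0.0001,-0.0037,0,0,0,0.05,0.005]]' >/dev/null; $c
python3 -m jog '[[0.0003,-0.0037,0,0,0,0.05,0.005],[0.0001,-0.0037,0,0,0,0.05,0.005],[0.0001,-0.0037,0,0,0,0.05,0.005],[0.0001,-0.0037,0,0,0,0.05,0.005]]' >/dev/null; $c
python3 -m jog '[[0.0003,-0.0037,0,0,0,0.05,0.005],[0.0001,-0.0037,0,0,0,0.05,0.005],[0.0001,-0.0037,0,0,0,0.05,0.005],[0.0001,-0.0037,0,0,0,0.05,0.005]]' >/dev/null; $c
```

```text
17.85 yaw 20.13 Max 0.49 Fx,Fy tool 2.2 5.0 Fz -1.5 L 73.6 off 0.0 z 43.4 grip 8.8
18.25 yaw 8.67 Max 0.49 Fx,Fy tool 1.7 4.9 Fz -1.3 L 73.6 off -0.1 z 43.3 grip 9.1
18.65 yaw -2.79 Max 0.51 Fx,Fy tool 0.7 5.5 Fz -1.7 L 73.7 off -0.1 z 43.3 grip 9.4
```

```bash
c="python3 sp.py"; 
python3 -m jog '[[0.0001,-0.0037,0,0,0,0.05,0.005],[0.0001,-0.0037,0,0,0,0.05,0.005],[0.0001,-0.0028,0,0,0,0.038,0.005],[0,0,0,0,0,0,0.005]]' >/dev/null; $c
python3 -m jog '[[0,0.0026,0,0,0,-0.035,0.005],[0,0.0026,0,0,0,-0.035,0.005],[0,0,0,0,0,0,0.005]]' >/dev/null; $c
```

```text
19.05 yaw -10.63 Max 0.39 Fx,Fy tool 3.4 5.2 Fz -1.1 L 73.7 off -0.3 z 43.3 grip 9.2
19.35 yaw -6.59 Max 0.04 Fx,Fy tool 1.9 1.6 Fz -0.8 L 73.8 off -0.5 z 43.2 grip 9.3
```

Torque is back to zero and the ring is free. I lift it off.

```bash
c="python3 sp.py"; 
python3 -m jog '[[0.0004,0.0003,-0.003,0,0,0,0.005],[0,0,-0.003,0,0,0,0.005],[0,0,-0.004,0,0,0,0.005]]' >/dev/null; $c
python3 -m jog '[[0,0,-0.006,0,0,0,0.005],[0,0,-0.006,0,0,0,0.005],[0,0,-0.01,0,0,0,0.005]]' >/dev/null; $c
python3 -m jog '[[0,0,-0.02,0,0,0,0.005],[0,0,-0.03,0,0,0,0.005],[0,0,-0.01,0,0,0,0.005],[0,0,0,0,0,0,0.005]]' >/dev/null; $c
python3 -c "
from h import *
delta([533.4,-252.3,130],-69)"
```

```text
19.65 yaw -6.56 Max 0.0 Fx,Fy tool -0.4 1.2 Fz -1.7 L 73.6 off -0.8 z 53.3 grip 8.9
19.95 yaw -6.53 Max 0.01 Fx,Fy tool -0.4 -0.0 Fz -1.5 L 73.5 off -0.9 z 75.6 grip 8.8
20.35 yaw -6.53 Max 0.05 Fx,Fy tool -1.2 0.0 Fz -1.6 L 72.6 off -0.6 z 136.5 grip 9.2
t 20.35 pos [535.2 -30.6 136.5] head -96.53 d [0.0234 0.2205 0.0067] rv [ 0.0012 -0.0028 -0.4805] q6 1.41 F [-1.2  0.1 -1.6] M [0.03 0.06 0.05] grip 9.2 80.6
```

```bash

python3 -m jog '[[0.0047,0.0441,0,0,0,0,0.005],[0.0047,0.0441,0,0,0,0,0.005],[0.0047,0.0441,0,0,0,0,0.005],[0.0047,0.0441,0,0,0,0,0.005],[0.0047,0.0441,0,0,0,0,0.005]]' >/dev/null
python3 -m jog '[[0,0,0,0,0,-0.12,0.005],[0,0,0,0,0,-0.12,0.005],[0,0,0,0,0,-0.12,0.005],[0,0,0,0,0,-0.12,0.005],[0,0,0.03,0,0,0,0.005]]' >/dev/null
python3 -m jog '[[0,0,0.03,0,0,0,0.005],[0,0,0.03,0,0,0,0.005],[0,0,0.015,0,0,0,0.005],[0,0,0,0,0,0,0.005],[0,0,0,0,0,0,0.005]]' >/dev/null
python3 -c "
from h import *
delta([533.4,-252.3,14],-69)"
```

```text
t 21.85 pos [ 533.2 -252.5   30.7] head -69.03 d [ 0.0002 -0.0001  0.0167] rv [ 0.0006 -0.0004 -0.0005] q6 0.56 F [-0.4 -0.5  0.1] M [-0.04  0.03  0.04] grip 9.3 80.5
```

```bash
c="python3 fz.py"
python3 -m jog '[[0,0,0.008,0,0,0,0.005],[0,0,0.005,0,0,0,0.005],[0,0,0,0,0,0,0.005]]' >/dev/null; $c && python3 -m jog '[[0,0,0.002,0,0,0,0.005],[0,0,0,0,0,0,0.005]]' >/dev/null; $c && python3 -m jog '[[0,0,0.001,0,0,0,0.005],[0,0,0,0,0,0,0.005]]' >/dev/null; $c && python3 -m jog '[[0,0,0.001,0,0,0,0.005],[0,0,0,0,0,0,0.005]]' >/dev/null; $c
```

```text
[ 532.7 -252.1   16.8] F [ 0.9  0.  -1.5] M [0.   0.04 0.01]
[ 532.9 -252.3   15.2] F [-0.6 -0.8 -0.7] M [ 0.01  0.05 -0.04]
[ 532.9 -252.3   14.2] F [-0.3 -0.6 -2.2] M [0.   0.06 0.01]
[ 533.1 -252.4   13.8] F [-1.1  0.1  4.4] M [0.1  0.21 0.01]
```

Contact with the counter at the expected height, so I release and retreat.

```bash

python3 -m jog '[[0,0,0,0,0,0,0.02],[0,0,0,0,0,0,0.03],[0,0,0,0,0,0,0.04],[0,0,0,0,0,0,0.04]]' 20 >/dev/null
python3 -m jog '[[0,0,-0.02,0,0,0,0.04],[0,0,-0.04,0,0,0,0.04],[0,0,-0.045,0,0,0,0.04],[0,0,-0.045,0,0,0,0.04],[-0.045,0,-0.02,0,0,0,0.04]]' >/dev/null
python3 -m jog '[[-0.045,0,0,0,0,0,0.04],[-0.03,0,0,0,0,0,0.04],[0,0,0,0,0,0,0.04],[0,0,0,0,0,0,0.04]]' >/dev/null
python3 -c "
from h import *
import cv2
delta([430,-290,180],-69)
im=eyes.capture('scene')[:,:,::-1];t=eyes.capture('top')[:,:,::-1]
cv2.imwrite('pics/p9.png',np.hstack([cv2.resize(im[140:290,215:365],(450,450),interpolation=cv2.INTER_CUBIC),cv2.resize(t[110:260,225:340],(345,450),interpolation=cv2.INTER_CUBIC)]))"
```

```text
t 24.05 pos [ 420.8 -295.4  183.4] head -69.09 d [ 0.0105 -0.0018  0.0034] rv [ 0.0004 -0.0004 -0.0017] q6 0.37 F [-0.5 -0.2 -0.9] M [-0.07  0.02  0.04] grip 40.1 0.0
```

View pics/p9.png

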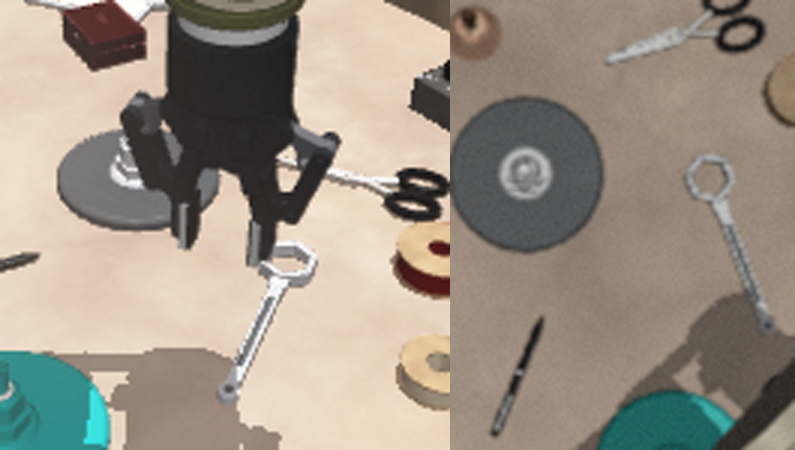

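The spanner lies flat, with its ring at (709,180) in the top view, clear of the foot. The pen, scissors and spools look undisturbed and the gripper is free.

```bash
python3 -c "
from rig import finish_job
print(finish_job())"
```

```text
the job is handed in; nothing more can be done
None
```

I ran the nut down about 78° with the fingers until it went stiff, then turned it about 60° more with the ring spanner, laid the spanner flat back in its place, and handed the job in at about 24 s; I judged the angles by torque and tool heading, not by a close look at the nut.

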